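Unload the last finished bar from the drill jig and close the jig again

ROBOT

A 6-joint arm with a two-finger parallel gripper is mounted at the origin on a cart in front of the work surface, level with it; the furniture and walls round the work are solid. World frame = base frame: x ahead of the robot, y to its left, z up, the work surface at z = 0. Lengths are in m, angles in rad, forces in N, time in s.
With the tool pointing down it reaches from about 0.25 to 0.725 m from the base axis. Payload 4 kg.
Tool frame: the origin (TCP) lies midway between the tips of the shut fingers; the grasp point (between the pads) lies grip_point_offset behind it (grip_point_offset is the distance from the TCP to the grasp point, in m); z points along the fingers, y is the line along which they close (so a half turn about z gives the same grasp; the last joint's range is limited). The gripper opens to 85 mm and grips with 20 to 120 N. Pads are 22 mm wide; open, the fingers measure 114 mm over their backs; the gripper's body (76 mm by 85 mm) begins 54 mm behind the grasp point. The pads swing forward as they close: fully open they stand 13 mm farther back than shut.
Start: joints at [1.196, 0.241, 0.005, 1.335, 0, 1.571], TCP at [0.183, 0.465, 0.231] pointing down, gripper open.
Joint ranges: [-2.72, 2.72], [-1.05, 1.87], [-1.09, 1.28], [-1.99, 2.15], [-1.42, 1.44], [-3.14, 3.14]. Speed limits (rad/s): [2.79, 2.79, 3.14, 3.14, 3.14, 3.14].

INTERFACE

Orientations are given as a unit quaternion [x, y, z, w].
In Python, from workcell import * gives the robot as it stands. The module is installed in compiled form; this text tells all that it offers.
- The arm moves only by the tool arm_command, never from a script. Its arguments are lists of equal length, an entry for each row: "slide": the shift along the tool's x, y, z in cm, a list of three; "spin": the turn about the tool's z in degrees. A call has exactly 5 rows; each row is the pose to reach, as a shift and turn from the pose commanded when the call began, along the tool's axes at that moment; what a row does not reach only later rows make up. A row lasts 1/8 s, in which the tool goes at most 62.5 mm and 10.7 degrees, less where a joint would pass 70% of its speed; a pose out of reach is approached as far as the arm can. A call with a gripper value outside its range is refused whole. "jaw" is the finger opening in cm, from 0 to 8.54, set as the call begins (left out, the last holds). The fingers move at their own pace and stop on an object; the grip force is fixed at half the most. Time passes only in rows, so rows that repeat a pose let the fingers close, or fill a call up. It gives the time, the measured TCP pose, the force, the opening and the grip force at its end, in the units of the state.
- get_obs(): the state, without advancing time (a new reading comes with each control period).
- camera(name): name is "side" or "top"; returns a dict with "pixels" (384x512x3 uint8, red, green, blue), "range_z" (384x512 float32, m along the optical axis (not along the pixel's ray), 0 where there is no reading), "intrinsics" (3x3 intrinsics, pixels), "rvec" (rotation vector, rad) and "tvec" (3), from world to camera coordinates, as OpenCV has them. Camera axes: x right, y down, z forward; pixel columns grow to the right and rows downward; lengths in m; the calibration is good to about 2 mm. A picture is of the moment at which its call begins.
- job_done(): hands the job in; it is judged then, once.
Trained networks look in a picture, given as the dict that the camera call returned (one of the last four; its "shot" number tells which), for a name from the list of things; names that differ only in an ending like _2 or _b are one class to them, and where a whole thing is asked for, a point or a joint stands for the part that bears it (a point fixed in the world has none). Each returns a list of dicts, best first, with "confidence" (0 to 1); they miss things now and then, are a little off and sometimes report something else, mostly with a low value. They report only what shows in the picture. A call takes as long as a camera call. They do not tell look-alikes from the thing itself.
- recognise(picture, thing): "centre" ([column, row] in pixels, amid what is visible of it).
- landmark_of(picture, thing): "centre" ([column, row] in pixels: a listed point, or the origin of a listed thing).
The state is a dict: "clock": time; "joint_pos": joint angles; "joint_vel": joint speeds; "tau": joint torques, N m; "eef_pos": TCP position; "tool_rot": TCP orientation; "ft_force": force on the tool from outside, world axes, zero at the start; "ft_torque": the same for the moment, N m; "grip_width": finger opening in m; "grasp_force": force on a finger pad.
Only numpy, scipy, OpenCV 4.12 (cv2) and the standard library are available. Lean on these libraries where they do the work, as an engineer would, in place of code of your own. Each camera call takes 0.05 s, during which the arm holds its last target. There are 200 camera calls.

TASK

The last finished bar is still in the drill jig: slip the two collars off the posts and lift off the drill plate, laying all three on the rubber mat, then take out the bar and lay it flat in the tray that holds the other finished bar, beside that bar and lying the same way. Then close the empty jig: drill plate fully down on both posts, and each collar back on its own post, the large one on the thick post and the small one on the thin post, down on the plate.

Things in the scene. Friction and masses are not known exactly. Their poses are not given: they have to be found in the camera images.
- jig: Drill jig fixed to the bench: dark steel base 140 (x) x 190 (y) x 14 mm with two steel posts at local y = +75 and -75 mm. Origin: centre of its underside. Between the posts six pins (8 mm thick, 9 mm high on the base; at x = +-38, y = +-18 and x = +-61, y = 0) hold the bar along local x, 2 mm play all round, its underside 14 mm above the bench.
- thick_post (a point): The THICK jig post, 16 mm diameter, at the jig's y = +75 mm. Point: on its axis, top of its shoulder (26 mm diameter), 30 mm above the bench, where the plate rests. The post runs straight to 28 mm above this point, then tapers to half its diameter at 40 mm.
- thin_post (a point): The THIN jig post, 10 mm diameter, at the jig's y = -75 mm. Point: on its axis, top of its shoulder (20 mm diameter), 30 mm above the bench. Same heights and taper as the thick post.
- drill_plate: Loose aluminium plate 76 (x) x 190 (y) x 10 mm, 0.35 kg, on the post shoulders across the bar. Origin: centre of its underside. 20 mm hole at y = +75 mm for the thick post, 14 mm hole at y = -75 mm for the thin one (2 mm play all round; fits one way only). Black grip lug in the middle, 28 (x) x 16 (y) mm, from 10 to 34 mm above the origin: grasp across its 16 mm. Two drill bushes at x = +-27 mm.
- large_collar: Loose plain steel ring, 42 mm outside diameter, bore 20 mm, 18 mm high; at the start on the thick post, lying on the drill plate (underside 40 mm above the bench). Origin: centre of its underside, z up.
- small_collar: Loose plain steel ring, 28 mm outside diameter, bore 14 mm, 18 mm high; at the start on the thin post, lying on the drill plate (underside 40 mm above the bench). Origin: centre of its underside, z up.
- bar: The finished bar: drilled steel bar 24 (x) x 110 (y) x 14 mm, 0.26 kg; at the start in the jig under the drill plate, only its ends showing. Origin: centre of its underside, long axis = its y. Grasp it across its 24 mm at the middle.
- mat: Thin black rubber mat, the side area, 150 (x) x 200 (y) x 3 mm, fixed. Origin: centre of its underside. The drill plate fits on its +x half (long side along the mat's y), the two collars side by side on its -x half.
- bar_tray: Low grey tray for finished bars, fixed: 140 (x) x 150 (y) x 16 mm outside, walls and floor 5 mm. Origin: centre of its underside. One finished bar (24 x 110 x 14 mm) is fixed in it, along local x with its middle at y = -56 mm; the free space beside it reaches from y = -44 to y = +70 mm and x = -65 to +65 mm.
- block_tray: A like low grey tray, same size and origin, that holds two short thick steel blocks (84 x 32 x 25 mm, fixed) at its local -y side. It is for another part and is not used.
There are look-alikes about, which are no part of the job. What is shaped like the small_collar but yellow is not meant. Leave any brown look-alike of the bar alone.

How it is judged:
By the outcome, as a careful person would: the job done as asked, in the order asked, and still so for the second after the job is handed in, with the robot touching nothing.
It also fails if it takes over 136 s, if anything falls off the work surface, if the arm or the gripper's body presses on something with over 40 N, if the wrist force passes 120 N, or if a joint passes its speed limit or range.

## Working session

There is one attempt and no reset: what is moved stays moved. The work goes in short steps, Python scripts to look and compute and a tool call to move; the robot and the scene stay as the last step left them, time stands still between calls to the robot, and variables do not carry over. Pictures are saved under pics/ and viewed, at most 17 in all, crops included, and the job is handed in when it is done.

Besides the shell and the picture viewer there is one more tool, called after ">>>" as name(argument=value, ...), one argument or row to a line, values as JSON. arm_command: Moves the arm, as the interface text tells. Its arguments: {"type":"object","properties":{"slide":{"type":"array","items":{"type":"array","items":{"type":"number"}}},"spin":{"type":"array","items":{"type":"number"}},"jaw":{"type":"number"}},"required":["slide","spin"]}

```bash
mkdir -p pics
cat > h.py <<'E'
from workcell import *
import numpy as np, cv2
def save(p,n,box=None,s=1):
    im=p["pixels"][:,:,::-1]
    if box: im=im[box[1]:box[3],box[0]:box[2]]
    cv2.imwrite("pics/"+n,cv2.resize(im,None,fx=s,fy=s,interpolation=cv2.INTER_CUBIC))
def Rt(p): return cv2.Rodrigues(np.array(p["rvec"],float))[0],np.array(p["tvec"],float).ravel()
def ray(p,c):
    R,t=Rt(p);K=np.array(p["intrinsics"]);d=R.T@np.linalg.inv(K)@np.array([c[0],c[1],1.]);return -R.T@t,d
def onz(p,c,z):
    o,d=ray(p,c);return o+d*(z-o[2])/d[2]
def proj(p,X):
    return cv2.projectPoints(np.array(X,float).reshape(-1,3),np.array(p["rvec"],float),np.array(p["tvec"],float),np.array(p["intrinsics"]),None)[0].reshape(-1,2)
def cloud(p):
    z=p["range_z"];v,u=np.indices(z.shape);R,t=Rt(p);K=np.array(p["intrinsics"])
    P=np.stack([(u-K[0,2])/K[0,0]*z,(v-K[1,2])/K[1,1]*z,z],-1)
    W=(P-t)@R;W[z==0]=np.nan;return W
def tri(p,a,q,b):
    o1,d1=ray(p,a);o2,d2=ray(q,b);A=np.stack([d1,-d2],1);s=np.linalg.lstsq(A,o2-o1,rcond=None)[0]
    x,y=o1+d1*s[0],o2+d2*s[1];return (x+y)/2,np.linalg.norm(x-y)
E
python3 - <<'E'
from h import *
o=get_obs();print({k:np.round(v,3) for k,v in o.items()}); 
try: print(grip_point_offset)
except Exception as e: print(e)
a=camera("top");b=camera("side")
save(a,"top1.png",s=1.5);save(b,"side1.png",s=1.5)
for n in ["jig","thick_post","thin_post","drill_plate","large_collar","small_collar","bar","mat","bar_tray","block_tray"]:
  for nm,p in(("top",a),("side",b)):
    print(n,nm,[(np.round(r["centre"],1).tolist(),round(r["confidence"],2)) for r in landmark_of(p,n)][:3],[(np.round(r["centre"],1).tolist(),round(r["confidence"],2)) for r in recognise(p,n)][:3])
for p in(a,b): print(-Rt(p)[0].T@Rt(p)[1])
E
```

```text
{'clock': np.float64(0.0), 'joint_pos': array([ 1.196,  0.241,  0.004,  1.335, -0.   ,  1.571]), 'joint_vel': array([-0.   , -0.002,  0.001,  0.   , -0.001,  0.   ]), 'tau': array([ 2.0000e-03, -3.7232e+01,  2.5241e+01,  1.7000e-02,  0.0000e+00,
       -0.0000e+00]), 'eef_pos': array([0.183, 0.465, 0.23 ]), 'tool_rot': array([ 0.186,  0.982, -0.001, -0.   ]), 'ft_force': array([-0.286, -0.278, -0.097]), 'ft_torque': array([0.001, 0.023, 0.023]), 'grasp_force': np.float64(0.0), 'grip_width': np.float64(0.085)}
0.0187
jig top [([295.7, 191.2], 0.81)] [([290.5, 203.1], 0.93)]
jig side [([263.2, 247.3], 0.72), ([244.8, 192.0], 0.18)] [([262.2, 254.8], 0.83)]
thick_post top [([272.3, 181.6], 0.63)] [([299.3, 199.5], 0.68)]
thick_post side [([263.3, 224.8], 0.88)] [([262.3, 256.8], 0.81)]
thin_post top [([318.0, 192.0], 0.6), ([292.7, 189.0], 0.33), ([164.8, 203.2], 0.16)] [([296.7, 202.7], 0.95)]
thin_post side [([263.0, 267.9], 0.7), ([260.7, 249.4], 0.2)] [([265.2, 260.6], 0.75)]
drill_plate top [([296.8, 188.7], 0.72)] [([319.7, 191.7], 0.66), ([295.3, 189.4], 0.61)]
drill_plate side [
[... 212 characters left out ...]
188.8], 0.46)] []
small_collar side [([260.1, 262.7], 0.58)] [([260.8, 262.2], 0.65)]
bar top [([159.9, 157.1], 0.61), ([296.7, 187.4], 0.37)] [([161.0, 157.4], 0.46)]
bar side [([279.2, 142.3], 0.72)] [([280.0, 140.8], 0.72), ([246.5, 247.3], 0.53)]
mat top [([164.6, 203.6], 0.57)] [([163.6, 204.7], 0.77), ([359.6, 195.1], 0.27)]
mat side [([223.9, 144.1], 0.81)] [([224.3, 143.3], 0.66)]
bar_tray top [([229.4, 190.5], 0.92)] []
bar_tray side [([246.6, 194.2], 0.69)] [([246.1, 191.9], 0.75)]
block_tray top [([357.8, 194.7], 0.92)] [([358.6, 194.3], 0.62)]
block_tray side [([267.3, 325.3], 0.89)] [([264.6, 327.5], 0.61)]
[0.32487808 0.07022552 1.39273914]
[ 0.42055233 -0.92252217  0.92280062]
```

View pics/top1.png

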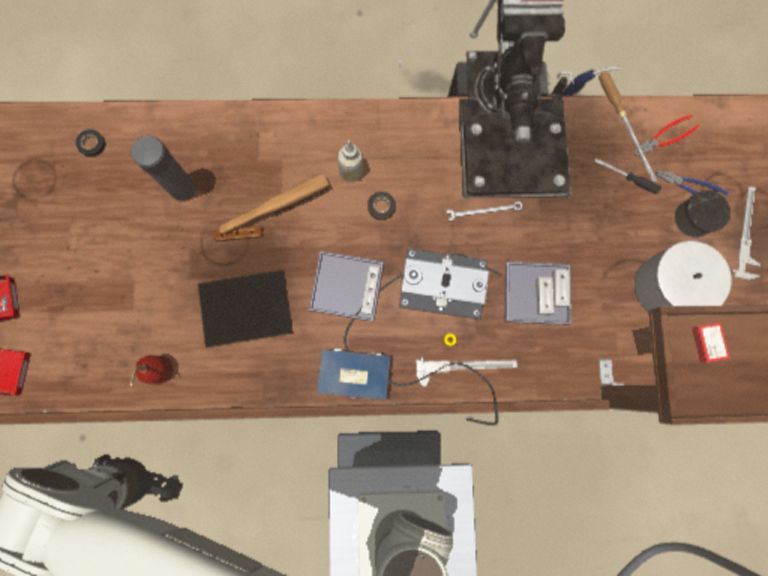

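View pics/side1.png

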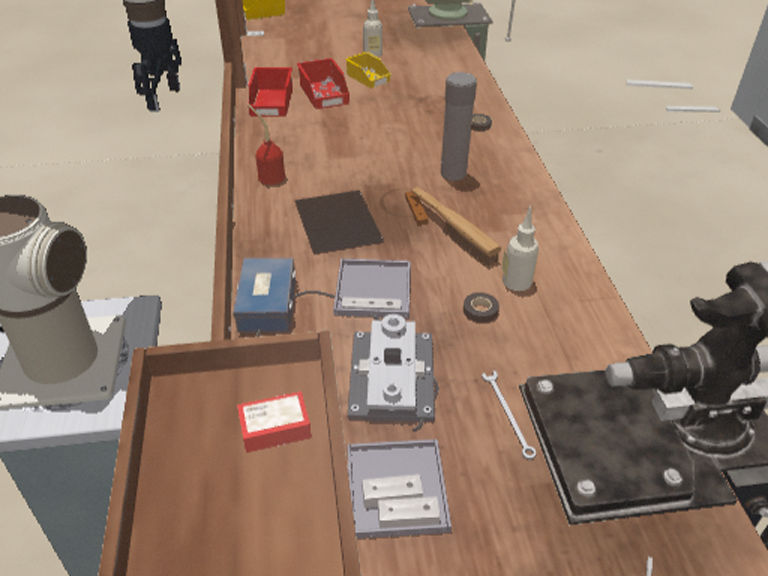

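Top: jig at (295,190), large collar (276,182) on the left, small collar (318,189) on the right, bar tray with one bar (230,190), block tray (358,195), mat (164,204). The look-alikes are the yellow ring (300,226), black rings (254,137) and (60,95), and the brown bar (160,156). The grey collars on the posts and the bar under the plate are the ones meant. I'll confirm in a crop.

```bash
cat > m.py <<'E'
from h import *
def rect(p,box,zlo,zhi,extra=None):
    """min-area rectangle in world xy of the cloud points inside pixel box with zlo<z<zhi"""
    W=cloud(p)[box[1]:box[3],box[0]:box[2]].reshape(-1,3)
    P=W[(W[:,2]>zlo)&(W[:,2]<zhi)]
    (c,s,a)=cv2.minAreaRect(P[:,:2].astype(np.float32)*1000)
    return np.round(c,1),np.round(s,1),round(a,1),len(P),np.round(P.mean(0)*1000,1),round(float(np.std(P[:,2]))*1000,2)
E
python3 - <<'E'
from m import *
a=camera("top");b=camera("side")
np.savez("snap.npz",**{f"{n}_{k}":np.array(v) for n,p in(("a",a),("b",b)) for k,v in p.items()})
A=a["pixels"][160:222,195:390,::-1];B=b["pixels"][165:365,215:310,::-1]
cv2.imwrite("pics/c1.png",cv2.resize(A,None,fx=4,fy=4,interpolation=cv2.INTER_CUBIC))
cv2.imwrite("pics/c2.png",cv2.resize(cv2.rotate(B,cv2.ROTATE_90_CLOCKWISE),None,fx=4,fy=4,interpolation=cv2.INTER_CUBIC))
for nm,p,bj,bt,bm in(("top",a,(262,160,332,216),(203,163,259,217),(125,175,200,235)),("side",b,(228,204,294,284),(220,168,278,214),(190,120,262,172))):
    print(nm,"plate",rect(p,bj,.034,.046));print(" jigbase",rect(p,bj,.009,.019))
    print(" collars/lug",rect(p,bj,.052,.068)); print(" posts",rect(p,bj,.0685,.08))
    print(" tray rim",rect(p,bt,.0125,.022)); print(" mat z",rect(p,bm,.001,.006))
    print(a["intrinsics"][0][0],b["intrinsics"][0][0])
E
```

```text
top plate (array([ 550.7, -109.1]), array([190.5,  93.9]), 80.0, 969, array([ 556.2, -115. ,   39.5]), 2.6)
 jigbase (array([ 559.7, -113.2]), array([232.4, 144.6]), 80.1, 784, array([ 551.6, -108.2,   13.5]), 2.43)
 collars/lug (array([ 563.5, -108.7]), array([181.4,  40.9]), 83.4, 194, array([562.3, -86.5,  58.5]), 3.63)
 posts (array([ 557.2, -111.5]), array([149.5,   2.7]), 79.8, 4, array([ 557.2, -110.7,   70.5]), 2.33)
 tray rim (array([556.4, 114.6]), array([150.3, 140.4]), 79.0, 379, array([550.3,  89. ,  16.8]), 2.37)
 mat z (array([514.6, 354.1]), array([261.2, 206.1]), 88.9, 2033, array([510.5, 353.2,   3.2]), 1.33)
403.7286373637872 480.34733189664655
side plate (array([ 559.8, -114.4]), array([193.5,  75.5]), 80.0, 1414, array([ 558.3, -126.1,   38.9]), 2.05)
 jigbase (array([561.8, -90.3]), array([285.4, 155. ]), 86.5, 1558, array([ 556.7, -112. ,   12.9]), 2.04)
 collars/lug (array([ 557.4, -111.9]), array([184.5,  41.2]), 77.1, 314, array([ 562.2, -104.9,   58. ]), 3.52)
 posts (array([ 561.9, -115.2]), array([150.7,   2.6]), 80.3, 4, array([568. , -79.3,  69.8]), 0.55)
 tray rim (array([557.9, 107.6]), array([153.5, 139.7]), 79.2, 458, array([552.6,  73.6,  16.1]), 2.14)
 mat z (array([509.9, 360.4]), array([285.8, 244.3]), 81.4, 990, array([514.8, 338.8,   2.5]), 1.14)
403.7286373637872 480.34733189664655
```

View pics/c1.png

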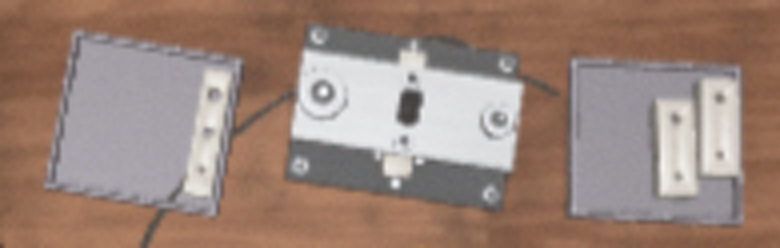

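View pics/c2.png

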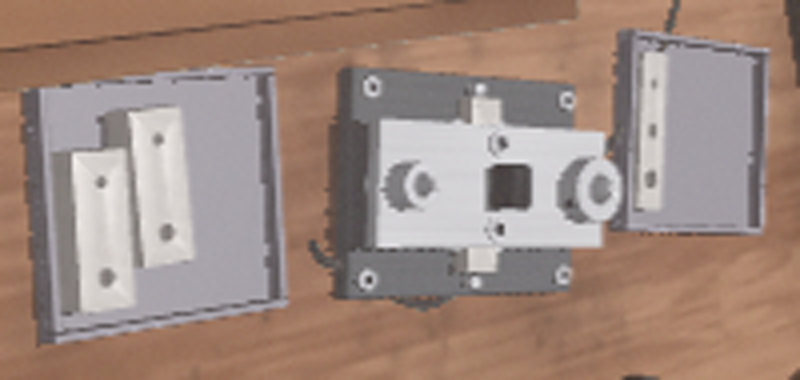

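```bash
cat > fit.py <<'E'
from h import *
from scipy.optimize import least_squares
from scipy.ndimage import map_coordinates
def edgefit(p,x0,w,l,z,win=3,fixth=False,it=4,skip=()):
    g=cv2.cvtColor(p["pixels"],cv2.COLOR_RGB2GRAY).astype(float); x=np.array(x0,float)
    C=np.array([[1,1],[-1,1],[-1,-1],[1,-1]])*[w/2,l/2]
    L=np.vstack([C[i]+(C[(i+1)%4]-C[i])*np.linspace(.06,.94,40)[:,None] for i in range(4) if i not in skip])
    N=np.repeat([i for i in range(4) if i not in skip],40)
    nrm=np.array([[0,1],[-1,0],[0,-1],[1,0]],float)[N]
    def W(x,L):
        c,s=np.cos(x[2]),np.sin(x[2]);q=L@np.array([[c,s],[-s,c]])+x[:2];return np.c_[q,np.full(len(q),z)]
    for k in range(it):
        P=proj(p,W(x,L));Q=proj(p,W(x,L+nrm*.001));d=Q-P;ppm=np.linalg.norm(d,axis=1);d/=ppm[:,None]
        o=np.arange(-win,win+.01,.1);S=P[:,None]+d[:,None]*o[None,:,None]
        I=map_coordinates(g,[S[...,1],S[...,0]],order=1);G=np.abs(I[:,8:]-I[:,:-8]);oo=(o[8:]+o[:-8])/2
        b=G.max(1);G2=np.where(G>.6*b[:,None],G,0);off=(G2*oo).sum(1)/G2.sum(1);wt=np.minimum(b,40)/40
        mm=off/ppm*.001
        c,s=np.cos(x[2]),np.sin(x[2])
        nw=nrm@np.array([[c,s],[-s,c]]);lev=(nrm[:,1]*L[:,0]-nrm[:,0]*L[:,1])
        J=np.c_[nw,lev]
        if fixth:J=J[:,:2]
        r=least_squares(lambda v:(J@v-mm)*wt*1000,np.zeros(J.shape[1]),loss="soft_l1",f_scale=1).x
        x[:len(r)]+=r
    e=[float(np.round(np.median((mm-J@r)[N==i])*1000,1)) for i in sorted(set(N))]
    return np.round([x[0]*1000,x[1]*1000,np.degrees(x[2])],1),e
def ld():
    f=np.load("snap.npz");return [{k[2:]:f[k] for k in f if k[0]==n} for n in "ab"]
E
python3 - <<'E'
from fit import *
a,b=ld()
r=np.radians
for nm,x0,w,l,z in(("plate",(.558,-.111,r(-10)),.076,.19,.04),("jig",(.558,-.111,r(-10)),.14,.19,.014),("tray",(.557,.111,r(-11)),.14,.15,.016),("mat",(.513,.353,r(-8)),.15,.2,.003),("mat",(.513,.353,r(8)),.15,.2,.003)):
    print(nm,*[edgefit(p,x0,w,l,z) for p in(a,b)])
# collars: centroid of cloud tops
for n,p in(("top",a),("side",b)):
    Wc=cloud(p);
    for nm,c in(("large",(.570,-.037)),("small",(.545,-.184)),("lug",(.558,-.111))):
        m=(np.hypot(Wc[...,0]-c[0],Wc[...,1]-c[1])<.03)&(Wc[...,2]>.052)&(Wc[...,2]<.066)
        print(n,nm,np.round((Wc[m].min(0)+Wc[m].max(0))*500,1),np.round(np.median(Wc[m],0)*1000,1),m.sum())
for t in ("lug",):
    pass
E
```

```text
plate (array([ 559.4, -110. ,   -9.9]), [-0.2, 0.5, -0.1, 0.5]) (array([ 560.4, -113.4,  -10. ]), [1.2, 0.1, 1.0, 0.1])
jig (array([ 556.3, -111.7,   -9.5]), [1.0, 0.1, 1.7, 1.4]) (array([ 561.6, -105.8,   -9. ]), [-2.9, 0.4, -3.0, 0.0])
tray (array([556.5, 116. , -11.2]), [-7.6, -2.2, -4.1, -3.3]) (array([559.1, 103.5, -11.4]), [-1.5, -3.5, -4.0, -3.3])
mat (array([511.3, 348.9,   8.3]), [0.5, -0.1, 0.6, -0.2]) (array([511.5, 341.4,   8.3]), [1.5, 0.0, 1.9, 0.5])
mat (array([511.3, 348.9,   8.3]), [0.5, -0.1, 0.6, -0.2]) (array([511.5, 341.4,   8.3]), [1.5, 0.1, 1.9, 0.5])
top large [571.9 -37.8  58.4] [570.6 -36.4  57.2] 105
top small [ 545.9 -184.5   58.4] [ 544.5 -183.1   56.9] 45
top lug [ 559.2 -109.4   61.3] [ 558.  -109.1   62.2] 37
side large [573.5 -42.5  58.9] [571.9 -46.   56.5] 141
side small [ 548.1 -190.3   59.2] [ 546.7 -191.7   56.4] 85
side lug [ 559.5 -116.7   58.6] [ 559.9 -119.2   61.1] 79
```

The crop confirms it: the grey collars are on the posts, with the plate and bar in the jig. The bar tray is the left one, with a single thin bar. I'm moving towards the large collar now.

>>> arm_command(
  slide=[
    [-5, -3, 0.5],
    [-10, -6, 1],
    [-15, -9, 1.5],
    [-20, -12, 2],
    [-25, -15, 2.5],
  ],
  spin=[0, 0, 0, 0, 0],
  jaw=6.5,
)

```text
clock: 2.82
eef_pos: [0.3618, 0.2327, 0.2064]
tool_rot: [0.186, 0.983, 0.0, 0.0]
ft_force: [-0.0, 0.6, 0.2]
grip_width: 0.0649
grasp_force: 0.0
```

>>> arm_command(
  slide=[
    [-5, -3, 0.5],
    [-10, -6, 1],
    [-15, -9, 1.5],
    [-20, -12, 2],
    [-25, -15, 2.5],
  ],
  spin=[0, 0, 0, 0, 0],
)

```text
clock: 3.45
eef_pos: [0.5396, 0.0014, 0.1813]
tool_rot: [0.186, 0.982, 0.0, 0.0]
ft_force: [0.7, 1.3, 0.2]
grip_width: 0.0651
grasp_force: 0.0
```

>>> arm_command(
  slide=[
    [-3, -1.6, 1],
    [-4.7, -2.6, 2],
    [-4.7, -2.6, 2],
    [-4.7, -2.6, 2],
    [-4.7, -2.6, 2],
  ],
  spin=[-6, -11.4, -11.4, -11.4, -11.4],
)

```text
clock: 4.08
eef_pos: [0.5726, -0.0375, 0.162]
tool_rot: [0.087, 0.996, 0.0, 0.0]
ft_force: [-0.1, 0.2, 0.1]
grip_width: 0.065
grasp_force: 0.0
```

```bash
cat >> h.py <<'E'
def pose():
    from scipy.spatial.transform import Rotation
    o=get_obs();R=Rotation.from_quat(o["tool_rot"]).as_matrix();return np.array(o["eef_pos"]),R,o
def go(target,yhead,note=""):
    """shift (cm, tool axes) and spin (deg) to TCP target (m) with tool y heading yhead (deg)"""
    x,R,o=pose();d=R.T@(np.array(target)-x)*100;h=np.degrees(np.arctan2(R[1,1],R[0,1]))
    s=-((yhead-h+90)%180-90);print(note,"now",np.round(x*1000,1),"head",round(h,2),"slide cm",np.round(d,2),"spin",round(s,1),"w",round(o["grip_width"]*1000,1),"F",np.round(o["ft_force"],1),"t",round(o["clock"],1))
E
python3 - <<'E'
from h import *
go((.573,-.038,.042),80)
a=camera("top");b=camera("side")
save(b,"s2.png",(200,120,330,320),3)
E
```

```text
now [572.6 -37.5 162. ] head 79.96 slide cm [-0.04 -0.04 12.  ] spin -0.0 w 65.0 F [-0.1  0.2  0.1] t 4.1
```

View pics/s2.png

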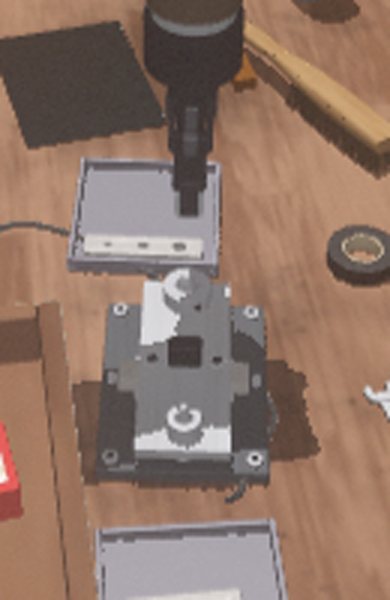

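The fingers are in line with the large collar (crop col ~188). Descending.

>>> arm_command(
  slide=[
    [0, 0, 4],
    [0, 0, 8],
    [0, 0, 10.5],
    [0, 0, 11.8],
    [0, 0, 11.8],
  ],
  spin=[0, 0, 0, 0, 0],
)

```text
clock: 4.8
eef_pos: [0.5723, -0.038, 0.043]
tool_rot: [0.088, 0.996, -0.0, -0.001]
ft_force: [-0.3, 0.3, -0.2]
grip_width: 0.0652
grasp_force: 0.0
```

>>> arm_command(
  slide=[
    [0, 0, 0],
    [0, 0, 0],
    [0, 0, 0],
    [0, 0, 0],
    [0, 0, 0],
  ],
  spin=[0, 0, 0, 0, 0],
  jaw=3.5,
)

```text
clock: 5.42
eef_pos: [0.5742, -0.0382, 0.0454]
tool_rot: [0.088, 0.996, 0.0, 0.002]
ft_force: [-1.2, 0.9, 6.8]
grip_width: 0.0395
grasp_force: 60.1
```

Run:
```python
from h import *
go((.573,-.038,.042),80)
a=camera("top");b=camera("side")
A=cv2.resize(a["pixels"][150:225,240:340,::-1],None,fx=4,fy=4,interpolation=2);B=cv2.resize(b["pixels"][180:280,220:310,::-1],None,fx=4,fy=4,interpolation=2)
h=max(len(A),len(B));z=np.zeros((h,760,3),np.uint8);z[:len(A),:400]=A;z[:len(B),400:]=B;cv2.imwrite("pics/g1.png",z)
```

```text
now [574.2 -38.2  45.4] head 79.93 slide cm [0.12 0.   0.34] spin -0.1 w 39.5 F [-1.2  0.9  6.8] t 5.4
```

View pics/g1.png

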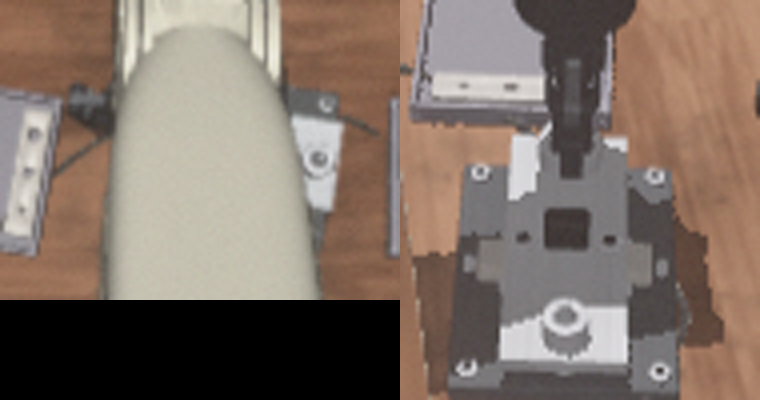

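>>> arm_command(
  slide=[
    [0, 0, -0.5],
    [0, 0, -1.2],
    [0, 0, -2],
    [0, 0, -3],
    [0, 0, -4],
  ],
  spin=[0, 0, 0, 0, 0],
)

```text
clock: 6.15
eef_pos: [0.5728, -0.0384, 0.0841]
tool_rot: [0.088, 0.996, -0.0, 0.0]
ft_force: [-0.2, -0.7, -1.9]
grip_width: 0.0395
grasp_force: 60.4
```

>>> arm_command(
  slide=[
    [0, 0, -1.5],
    [0, 0, -4],
    [0, 0, -6],
    [0, 0, -6],
    [0, 0, -6],
  ],
  spin=[0, 0, 0, 0, 0],
)

```text
clock: 6.78
eef_pos: [0.5723, -0.0383, 0.1429]
tool_rot: [0.088, 0.996, 0.0, -0.0]
ft_force: [-0.3, 0.5, -1.3]
grip_width: 0.0396
grasp_force: 60.5
```

Run:
```python
from h import *
go((.573,-.038,.042),80)
b=camera("side");save(b,"g2.png",(215,120,315,285),3.6)
```

```text
now [572.3 -38.3 142.9] head 79.92 slide cm [-0.07  0.04 10.09] spin -0.1 w 39.6 F [-0.3  0.5 -1.3] t 6.8
```

View pics/g2.png

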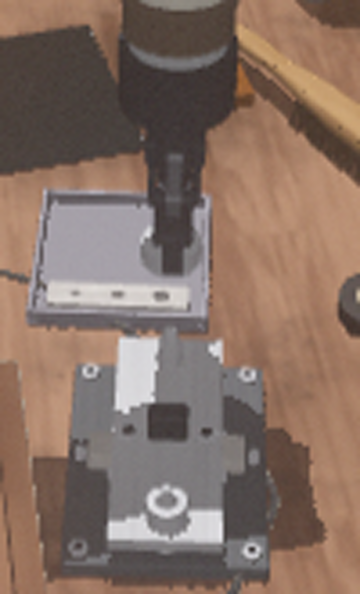

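The large collar is held, with its ring visible at crop (172,250). Next I carry it to the mat, to the near half at local (-42,-50).

>>> arm_command(
  slide=[
    [2.0, 4.0, 0],
    [4.5, 9.1, 0],
    [7, 14.2, 0],
    [9.5, 19.3, 0],
    [12, 24.4, 0],
  ],
  spin=[0, 0, 0, 0, 0],
)

```text
clock: 7.45
eef_pos: [0.4959, 0.2242, 0.1422]
tool_rot: [0.088, 0.996, -0.001, -0.001]
ft_force: [1.4, 0.2, -1.8]
grip_width: 0.0391
grasp_force: 60.6
```

>>> arm_command(
  slide=[
    [2, 4, 1],
    [3.1, 6.2, 3],
    [3.1, 6.2, 6],
    [3.1, 6.2, 9],
    [3.1, 6.2, 9],
  ],
  spin=[0, 0, 0, 0, 0],
)

```text
clock: 8.07
eef_pos: [0.4746, 0.2877, 0.0498]
tool_rot: [0.088, 0.996, -0.002, -0.003]
ft_force: [0.5, -0.5, -1.4]
grip_width: 0.0398
grasp_force: 60.8
```

Run:
```python
from h import *
go((.477,.2895,.010),80)
b=camera("side");W=cloud(b);x=pose()[0]
m=(np.hypot(W[...,0]-x[0],W[...,1]-x[1])<.021)&(W[...,1]<x[1]-.01);print(np.round(np.sort(W[m][:,2])[:15]*1000,1))
```

```text
now [474.6 287.7  49.8] head 79.94 slide cm [-0.24  0.24  3.98] spin -0.1 w 39.8 F [ 0.5 -0.5 -1.4] t 8.1
[-3.5 -3.3 -2.1 -0.4 -0.   0.5  0.7  0.8  0.8  0.9  0.9  1.9  2.   2.1
  2.3]
```

>>> arm_command(
  slide=[
    [0, 0, 1.5],
    [0, 0, 3],
    [0, 0, 3.6],
    [0, 0, 3.9],
    [0, 0, 4.1],
  ],
  spin=[0, 0, 0, 0, 0],
)

```text
clock: 8.75
eef_pos: [0.4778, 0.2895, 0.0124]
tool_rot: [0.088, 0.996, 0.0, 0.0]
ft_force: [-0.2, -0.1, 0.1]
grip_width: 0.0395
grasp_force: 60.8
```

Run:
```python
from h import *
go((.477,.2895,.010),80)
```

```text
now [477.8 289.5  12.4] head 79.92 slide cm [ 0.08 -0.01  0.24] spin -0.1 w 39.5 F [-0.2 -0.1  0.1] t 8.8
```

>>> arm_command(
  slide=[
    [0, 0, 0.1],
    [0, 0, 0.2],
    [0, 0, 0.3],
    [0, 0, 0.3],
    [0, 0, 0.3],
  ],
  spin=[0, 0, 0, 0, 0],
)

```text
clock: 9.38
eef_pos: [0.4776, 0.2894, 0.0094]
tool_rot: [0.088, 0.996, 0.0, 0.0]
ft_force: [-0.2, -1.1, -1.1]
grip_width: 0.0395
grasp_force: 60.8
```

>>> arm_command(
  slide=[
    [0, 0, 0.1],
    [0, 0, 0.1],
    [0, 0, 0.2],
    [0, 0, 0.2],
    [0, 0, 0.2],
  ],
  spin=[0, 0, 0, 0, 0],
)

```text
clock: 10.0
eef_pos: [0.4777, 0.2895, 0.0084]
tool_rot: [0.088, 0.996, 0.0, 0.0]
ft_force: [-2.3, -2.1, 6.4]
grip_width: 0.0394
grasp_force: 61.6
```

>>> arm_command(
  slide=[
    [0, 0, 0],
    [0, 0, 0],
    [0, 0, 0],
    [0, 0, -2],
    [0, 0, -6],
  ],
  spin=[0, 0, 0, 0, 0],
  jaw=6.5,
)

```text
clock: 10.62
eef_pos: [0.4759, 0.2883, 0.0659]
tool_rot: [0.088, 0.996, -0.002, -0.002]
ft_force: [-0.3, -0.7, 0.6]
grip_width: 0.065
grasp_force: 0.0
```

>>> arm_command(
  slide=[
    [-1, -3, -3],
    [-2.7, -8.3, -6],
    [-4.4, -13.6, -8],
    [-6.1, -18.9, -8],
    [-7.8, -24.2, -8],
  ],
  spin=[0, 0, 0, 0, 0],
)

```text
clock: 11.25
eef_pos: [0.5124, 0.0358, 0.1478]
tool_rot: [0.088, 0.996, 0.0, 0.001]
ft_force: [1.0, -0.3, 0.4]
grip_width: 0.0648
grasp_force: 0.0
```

>>> arm_command(
  slide=[
    [-1.7, -5.3, 0],
    [-3.4, -10.6, 0],
    [-5.1, -15.9, 0],
    [-6.7, -20, 0],
    [-7.3, -21.5, 0],
  ],
  spin=[0, 0, 0, 0, 0],
  jaw=5.5,
)

```text
clock: 11.88
eef_pos: [0.5464, -0.1896, 0.147]
tool_rot: [0.089, 0.996, -0.0, 0.0]
ft_force: [0.7, 0.2, 0.7]
grip_width: 0.0546
grasp_force: 0.0
```

Run:
```python
from h import *
go((.547,-.1865,.048),80)
a=camera("top");b=camera("side")
A=cv2.resize(a["pixels"][150:240,120:220,::-1],None,fx=4,fy=4,interpolation=2);B=cv2.resize(b["pixels"][200:300,220:310,::-1],None,fx=4,fy=4,interpolation=2)
z=np.zeros((400,760,3),np.uint8);z[:len(A),:400]=A;z[:len(B),400:]=B;cv2.imwrite("pics/g3.png",z)
```

```text
now [ 546.4 -189.6  147. ] head 79.74 slide cm [-0.01  0.31  9.9 ] spin -0.3 w 54.6 F [0.7 0.2 0.7] t 11.9
```

View pics/g3.png

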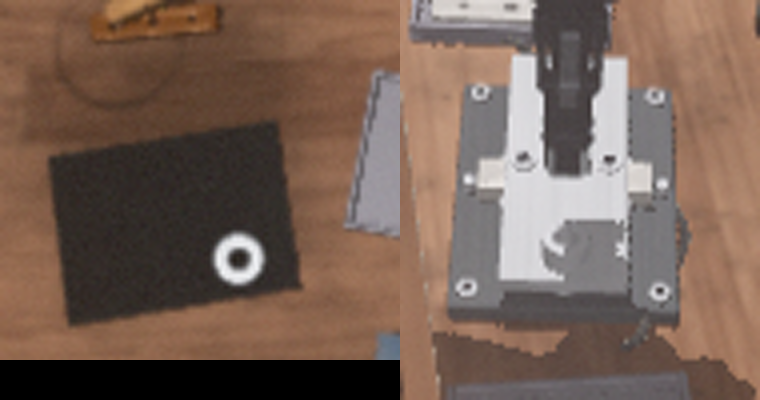

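The large collar lies flat on the mat at crop (239,258). I'll use its known robot-frame position to calibrate the cameras.

Run:
```python
from fit import *
a=camera("top");b=camera("side")
for n,p in(("top",a),("side",b)):
    g=p["pixels"].min(2).astype(np.uint8);u,v=proj(p,[.4776,.2894,.012])[0].astype(int)
    s=np.zeros_like(g);s[v-12:v+12,u-12:u+12]=g[v-12:v+12,u-12:u+12]
    c=max(cv2.findContours((s>75).astype(np.uint8),0,1)[0],key=cv2.contourArea)
    (x,y),d,_=cv2.minAreaRect(c); print(n,np.round((x,y,*d),1),np.round(onz(p,(x,y),.021 if n=="top" else .012)*1000,1))
```

```text
top [179.  214.   12.7  12.7] [477.2 291.   21. ]
side [215.5 155.5  13.   13. ] [477.6 286.1  12. ]
```

Run:
```python
from h import *
go((.547,-.186,.047),80)
```

```text
now [ 546. -186.  147.] head 79.96 slide cm [-0.11  0.01 10.  ] spin -0.0 w 55.0 F [-0.5  0.5 -0.4] t 12.1
```

>>> arm_command(
  slide=[
    [0, 0, 3],
    [-0.1, 0, 6],
    [-0.1, 0, 8.5],
    [-0.1, 0, 9.8],
    [-0.1, 0, 9.8],
  ],
  spin=[0, 0, 0, 0, 0],
)

```text
clock: 12.7
eef_pos: [0.5466, -0.1858, 0.0487]
tool_rot: [0.087, 0.996, 0.0, -0.001]
ft_force: [0.4, 0.2, -0.7]
grip_width: 0.055
grasp_force: 0.0
```

>>> arm_command(
  slide=[
    [0, 0, 0],
    [0, 0, 0],
    [0, 0, 0],
    [0, 0, 0],
    [0, 0, 0],
  ],
  spin=[0, 0, 0, 0, 0],
  jaw=2.0,
)

```text
clock: 13.32
eef_pos: [0.5484, -0.1872, 0.0511]
tool_rot: [0.088, 0.996, 0.0, 0.002]
ft_force: [0.1, 1.4, 6.7]
grip_width: 0.0241
grasp_force: 58.6
```

>>> arm_command(
  slide=[
    [0, 0, -1],
    [0, 0, -2.5],
    [0, 0, -5],
    [0, 0, -8],
    [0, 0, -10],
  ],
  spin=[0, 0, 0, 0, 0],
)

```text
clock: 13.95
eef_pos: [0.5478, -0.1878, 0.1519]
tool_rot: [0.088, 0.996, -0.001, 0.001]
ft_force: [0.6, 0.5, -0.9]
grip_width: 0.0244
grasp_force: 59.1
```

>>> arm_command(
  slide=[
    [1.2, 3.6, 0],
    [3, 9, 0],
    [4.8, 14.4, 0],
    [6.6, 19.8, 0],
    [8.4, 25.2, 0],
  ],
  spin=[0, 0, 0, 0, 0],
)

```text
clock: 14.58
eef_pos: [0.5086, 0.077, 0.1505]
tool_rot: [0.088, 0.996, -0.0, 0.001]
ft_force: [0.3, 0.3, -1.2]
grip_width: 0.0246
grasp_force: 59.1
```

>>> arm_command(
  slide=[
    [1.8, 5.4, 0],
    [3.6, 10.8, 0],
    [5.4, 16.2, 0],
    [7.2, 21.6, 0],
    [9, 27, 0],
  ],
  spin=[0, 0, 0, 0, 0],
)

```text
clock: 15.2
eef_pos: [0.4672, 0.3588, 0.1505]
tool_rot: [0.088, 0.996, 0.0, 0.001]
ft_force: [1.0, 0.3, -0.8]
grip_width: 0.0243
grasp_force: 59.1
```

>>> arm_command(
  slide=[
    [0.8, 2.9, 3],
    [0.8, 2.9, 6.5],
    [0.8, 2.9, 10],
    [0.8, 2.9, 12],
    [0.8, 2.9, 12.6],
  ],
  spin=[0, 0, 0, 0, 0],
)

```text
clock: 15.82
eef_pos: [0.4639, 0.3864, 0.0224]
tool_rot: [0.088, 0.996, -0.001, -0.001]
ft_force: [-0.2, -0.1, 0.4]
grip_width: 0.0242
grasp_force: 59.1
```

Run:
```python
from h import *
go((.463,.388,.0145),80)
```

```text
now [463.9 386.4  22.4] head 79.92 slide cm [0.12 0.15 0.79] spin -0.1 w 24.2 F [-0.2 -0.1  0.4] t 15.8
```

>>> arm_command(
  slide=[
    [0, 0, 0.2],
    [0, 0, 0.4],
    [0, 0, 0.6],
    [0, 0, 0.7],
    [0, 0, 0.7],
  ],
  spin=[0, 0, 0, 0, 0],
)

```text
clock: 16.45
eef_pos: [0.4645, 0.3872, 0.0164]
tool_rot: [0.088, 0.996, 0.0, 0.0]
ft_force: [0.5, 0.1, -0.7]
grip_width: 0.0243
grasp_force: 59.2
```

>>> arm_command(
  slide=[
    [0, 0, 0.1],
    [0, 0, 0.2],
    [0, 0, 0.2],
    [0, 0, 0.2],
    [0, 0, 0.2],
  ],
  spin=[0, 0, 0, 0, 0],
)

```text
clock: 17.08
eef_pos: [0.4645, 0.3872, 0.0143]
tool_rot: [0.088, 0.996, -0.0, -0.0]
ft_force: [0.4, 0.4, -0.6]
grip_width: 0.0242
grasp_force: 59.2
```

>>> arm_command(
  slide=[
    [0, 0, 0],
    [0, 0, 0],
    [0, 0, 0],
    [0, 0, -3],
    [0, 0, -8],
  ],
  spin=[0, 0, 0, 0, 0],
  jaw=5.5,
)

```text
clock: 17.7
eef_pos: [0.463, 0.3859, 0.0929]
tool_rot: [0.088, 0.996, -0.002, -0.002]
ft_force: [1.0, -0.2, 1.0]
grip_width: 0.0551
grasp_force: 0.0
```

>>> arm_command(
  slide=[
    [-1.2, -3, -3],
    [-3.2, -8.3, -5.5],
    [-5.2, -13.6, -5.5],
    [-7.2, -18.9, -5.5],
    [-9.2, -24.2, -5.5],
  ],
  spin=[0, 0, 0, 0, 0],
)

```text
clock: 18.32
eef_pos: [0.513, 0.1311, 0.1497]
tool_rot: [0.088, 0.996, 0.0, 0.0]
ft_force: [0.7, 0.7, 1.2]
grip_width: 0.0549
grasp_force: 0.0
```

>>> arm_command(
  slide=[
    [-2, -5.3, 0],
    [-4, -10.6, 0],
    [-6, -15.9, 0],
    [-8, -20.5, 0],
    [-8.9, -23.2, 0],
  ],
  spin=[0, 0, 0, 0, 0],
)

```text
clock: 18.95
eef_pos: [0.5601, -0.1139, 0.1494]
tool_rot: [0.089, 0.996, -0.0, 0.0]
ft_force: [0.2, -1.1, 0.5]
grip_width: 0.0549
grasp_force: 0.0
```

Run:
```python
from h import *
camera("top");camera("top");go((.560,-.1112,.045),80)
```

```text
now [ 560.1 -114.4  149.2] head 79.66 slide cm [ 0.07  0.32 10.42] spin -0.3 w 54.9 F [0.4 0.4 0.6] t 19.1
```

>>> arm_command(
  slide=[
    [0, 0.2, 3],
    [0, 0.2, 6],
    [0, 0.2, 9],
    [0, 0.2, 10.4],
    [0, 0.2, 10.4],
  ],
  spin=[0, 0, 0, 0, 0],
)

```text
clock: 19.68
eef_pos: [0.5594, -0.1085, 0.0446]
tool_rot: [0.087, 0.996, 0.0, -0.001]
ft_force: [0.2, 0.9, 0.6]
grip_width: 0.055
grasp_force: 0.0
```

>>> arm_command(
  slide=[
    [0, 0, 0],
    [0, 0, 0],
    [0, 0, 0],
    [0, 0, 0],
    [0, 0, 0],
  ],
  spin=[0, 0, 0, 0, 0],
  jaw=0.8,
)

```text
clock: 20.3
eef_pos: [0.5613, -0.1098, 0.047]
tool_rot: [0.088, 0.996, -0.0, 0.002]
ft_force: [0.1, -0.2, 6.5]
grip_width: 0.0147
grasp_force: 60.8
```

Run:
```python
from h import *
go((.560,-.1112,.045),80)
b=camera("side");save(b,"g4.png",(215,110,315,285),3.4)
```

```text
now [ 561.3 -109.8   47. ] head 79.91 slide cm [ 0.11 -0.16  0.2 ] spin -0.1 w 14.7 F [ 0.1 -0.2  6.5] t 20.3
```

View pics/g4.png

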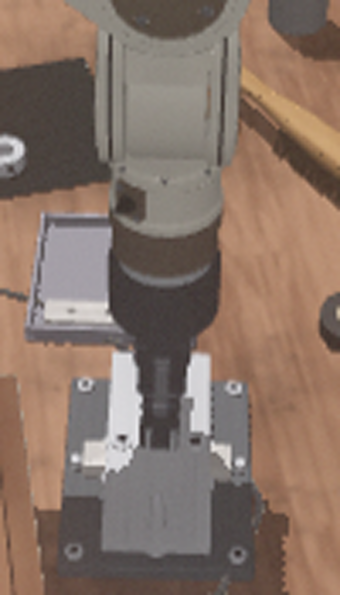

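The lug is gripped (width 14.7 mm). Lifting.

>>> arm_command(
  slide=[
    [0, 0, -0.5],
    [0, 0, -1.2],
    [0, 0, -2.2],
    [0, 0, -3.4],
    [0, 0, -4.6],
  ],
  spin=[0, 0, 0, 0, 0],
)

```text
clock: 20.98
eef_pos: [0.5595, -0.1085, 0.0922]
tool_rot: [0.088, 0.996, 0.001, -0.001]
ft_force: [-0.4, 0.4, -3.1]
grip_width: 0.0146
grasp_force: 59.4
```

>>> arm_command(
  slide=[
    [0, 0, -1.5],
    [0, 0, -3.5],
    [0, 0, -5.5],
    [0, 0, -6],
    [0, 0, -6],
  ],
  spin=[0, 0, 0, 0, 0],
)

```text
clock: 21.6
eef_pos: [0.5602, -0.1091, 0.1517]
tool_rot: [0.088, 0.996, 0.0, 0.0]
ft_force: [-0.6, -1.1, -4.1]
grip_width: 0.0146
grasp_force: 59.5
```

Run:
```python
from h import *
go((.548,.3503,.0205),98.3)
```

```text
now [ 560.2 -109.1  151.7] head 79.93 slide cm [ 9.23 45.01 13.12] spin -18.4 w 14.6 F [-0.6 -1.1 -4.1] t 21.6
```

>>> arm_command(
  slide=[
    [0.8, 4, 0],
    [1.9, 9.3, 0],
    [3, 14.6, 0],
    [4.1, 19.9, 0],
    [5.2, 25.2, 0],
  ],
  spin=[0, 0, 0, 0, 0],
)

```text
clock: 22.22
eef_pos: [0.552, 0.1495, 0.1501]
tool_rot: [0.088, 0.996, -0.0, -0.001]
ft_force: [0.3, 0.6, -3.6]
grip_width: 0.0146
grasp_force: 59.6
```

>>> arm_command(
  slide=[
    [1.1, 5.3, 0],
    [2.2, 10.6, 0],
    [3.3, 15.9, 0],
    [4, 20, 0],
    [4, 20, 0],
  ],
  spin=[0, -5, -10, -15, -18.4],
)

```text
clock: 22.85
eef_pos: [0.5471, 0.3554, 0.1492]
tool_rot: [-0.076, 0.997, -0.0, -0.001]
ft_force: [0.4, -0.9, -3.8]
grip_width: 0.0146
grasp_force: 59.8
```

Run:
```python
from h import *
camera("top");b=camera("side");go((.548,.3523,.0205),98.3)
```

```text
now [547.4 352.5 149.3] head 98.42 slide cm [-1.000e-01 -1.000e-02  1.288e+01] spin 0.1 w 14.4 F [-0.4  0.4 -4.6] t 22.9
```

>>> arm_command(
  slide=[
    [0, 0, 3],
    [0, 0, 6],
    [0, 0, 9],
    [0, 0, 11.5],
    [0, 0, 12.2],
  ],
  spin=[0, 0, 0, 0, 0],
)

```text
clock: 23.58
eef_pos: [0.5468, 0.3498, 0.0264]
tool_rot: [-0.072, 0.997, -0.001, -0.003]
ft_force: [-0.9, -0.4, -4.7]
grip_width: 0.0146
grasp_force: 59.6
```

>>> arm_command(
  slide=[
    [0, 0, 0.2],
    [0, 0, 0.4],
    [0, 0, 0.6],
    [0, 0, 0.7],
    [0, 0, 0.7],
  ],
  spin=[0, 0, 0, 0, 0],
)

```text
clock: 24.2
eef_pos: [0.5487, 0.352, 0.0225]
tool_rot: [-0.073, 0.997, 0.0, 0.0]
ft_force: [-0.9, 0.5, -3.4]
grip_width: 0.0145
grasp_force: 59.7
```

>>> arm_command(
  slide=[
    [0, 0, 0.1],
    [0, 0, 0.2],
    [0, 0, 0.3],
    [0, 0, 0.3],
    [0, 0, 0.3],
  ],
  spin=[0, 0, 0, 0, 0],
)

```text
clock: 24.82
eef_pos: [0.5485, 0.3519, 0.02]
tool_rot: [-0.073, 0.997, 0.0, 0.0]
ft_force: [-3.2, -3.1, 4.0]
grip_width: 0.0143
grasp_force: 60.8
```

>>> arm_command(
  slide=[
    [0, 0, 0],
    [0, 0, 0],
    [0, 0, 0],
    [0, 0, -3],
    [0, 0, -8],
  ],
  spin=[0, 0, 0, 0, 0],
  jaw=5.0,
)

```text
clock: 25.45
eef_pos: [0.5471, 0.3509, 0.0975]
tool_rot: [-0.073, 0.997, -0.001, -0.002]
ft_force: [0.8, 0.3, 0.5]
grip_width: 0.0499
grasp_force: 0.0
```

>>> arm_command(
  slide=[
    [0, 0, -3],
    [0, 0, -5],
    [0, 0, -5],
    [0, 0, -5],
    [0, 0, -5],
  ],
  spin=[9, 18.4, 18.4, 18.4, 18.4],
)

```text
clock: 26.08
eef_pos: [0.5479, 0.3514, 0.1475]
tool_rot: [0.087, 0.996, -0.001, -0.001]
ft_force: [-0.5, -1.0, -0.0]
grip_width: 0.0496
grasp_force: 0.0
```

Run:
```python
from fit import *
a=camera("top");b=camera("side");go((.560,-.1103,.019),80)
for p,n in((a,"t"),(b,"s")):print(edgefit(p,(.559,-.111,np.radians(-10)),.14,.19,.014,win=2.5))
save(b,"g5.png",(190,110,310,285),3.4)
```

```text
now [548.1 351.5 147.9] head 79.97 slide cm [ -9.24 -45.25  12.95] spin -0.0 w 49.9 F [-0.   0.9  0.4] t 26.2
(array([ 556.9, -108.4,   -9.5]), [-0.7, 0.0, -1.3, 1.3])
(array([ 559.8, -115.7,   -9.3]), [-0.8, 0.4, -0.5, 0.3])
```

View pics/g5.png

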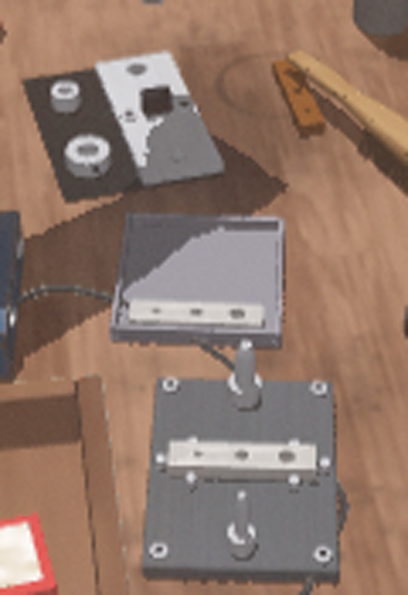

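Plate and both collars are on the mat, and the bar is exposed in the jig at crop (242,455). Fetching it.

>>> arm_command(
  slide=[
    [-0.8, -4, 0],
    [-1.9, -9.4, 0],
    [-3, -14.8, 0],
    [-4.1, -20.2, 0],
    [-5.2, -25.6, 0],
  ],
  spin=[0, 0, 0, 0, 0],
)

```text
clock: 26.8
eef_pos: [0.5547, 0.089, 0.1489]
tool_rot: [0.087, 0.996, -0.0, -0.0]
ft_force: [1.1, -0.1, 0.2]
grip_width: 0.0499
grasp_force: 0.0
```

>>> arm_command(
  slide=[
    [-1.1, -5.4, 0],
    [-2.2, -10.8, 0],
    [-3.2, -16, 0],
    [-4, -19.7, 0],
    [-4, -19.7, 0],
  ],
  spin=[0, 0, 0, 0, 0],
)

```text
clock: 27.42
eef_pos: [0.5596, -0.1129, 0.1487]
tool_rot: [0.09, 0.996, -0.0, -0.0]
ft_force: [0.2, 0.8, -1.0]
grip_width: 0.0499
grasp_force: 0.0
```

Run:
```python
from h import *
camera("top");camera("side");go((.560,-.1103,.018),80.3)
```

```text
now [ 559.6 -110.2  148.8] head 79.89 slide cm [-6.000e-02 -1.000e-02  1.308e+01] spin -0.4 w 49.9 F [ 0.   0.5 -1. ] t 27.5
```

>>> arm_command(
  slide=[
    [0, 0, 4],
    [0, 0, 8],
    [0, 0, 11],
    [0, 0, 12.8],
    [0, 0, 13],
  ],
  spin=[0, 0, 0, 0, 0],
)

```text
clock: 28.15
eef_pos: [0.5585, -0.1082, 0.0176]
tool_rot: [0.087, 0.996, 0.0, -0.002]
ft_force: [-0.1, 0.4, 0.2]
grip_width: 0.0501
grasp_force: 0.0
```

>>> arm_command(
  slide=[
    [0, 0, 0],
    [0, 0, 0],
    [0, 0, 0],
    [0, 0, 0],
    [0, 0, 0],
  ],
  spin=[0, 0, 0, 0, 0],
  jaw=1.6,
)

```text
clock: 28.78
eef_pos: [0.561, -0.1099, 0.0207]
tool_rot: [0.088, 0.996, 0.0, 0.001]
ft_force: [-0.1, 1.4, 5.6]
grip_width: 0.0216
grasp_force: 60.4
```

>>> arm_command(
  slide=[
    [0, 0, -0.5],
    [0, 0, -1.5],
    [0, 0, -4],
    [0, 0, -8],
    [0, 0, -12],
  ],
  spin=[0, 0, 0, 0, 0],
)

```text
clock: 29.4
eef_pos: [0.5594, -0.1103, 0.1404]
tool_rot: [0.088, 0.996, -0.0, -0.001]
ft_force: [1.1, 0.1, -2.4]
grip_width: 0.0221
grasp_force: 59.5
```

Run:
```python
from fit import *
a=camera("top");b=camera("side")
r=np.radians
for p in(a,b): print(edgefit(p,(.557,.111 if p is a else .106,r(-11)),.14,.15,.016,win=5), edgefit(p,(.556,.111 if p is a else .106,r(-11)),.14,.15,.016,win=2.5,skip=(0,)))
go((.5575,.110,.15),79)
# post tops z=.070 and bolts
W=cloud(b);
```

```text
(array([557. , 116.7, -10.9]), [-8.5, -3.1, -4.6, -5.1]) (array([557.7, 121.1, -11.3]), [-1.6, 0.0, -1.3])
(array([558.2,  98. , -12.5]), [-3.5, -3.8, -1.7, -5.6]) (array([560.3, 109.9,  -9.1]), [-3.3, 0.0, -3.3])
 now [ 563.3 -111.1  144.9] head 79.91 slide cm [ 4.44 21.67 -0.57] spin 0.9 w 22.2 F [ 1.4 -0.  -1.8] t 29.5
```

>>> arm_command(
  slide=[
    [0.7, 4, 0],
    [1.7, 9.3, 0],
    [2.7, 14.6, 0],
    [3.6, 19.5, 0],
    [4, 21.7, 0],
  ],
  spin=[0, 0.9, 0.9, 0.9, 0.9],
)

```text
clock: 30.12
eef_pos: [0.5574, 0.1129, 0.1381]
tool_rot: [0.094, 0.996, -0.0, -0.001]
ft_force: [0.4, -0.8, -2.0]
grip_width: 0.0218
grasp_force: 59.6
```

>>> arm_command(
  slide=[
    [0, 0, 3],
    [0, 0, 6],
    [0, 0, 9],
    [0, 0, 10],
    [0, 0, 10],
  ],
  spin=[0, 0, 0, 0, 0],
)

```text
clock: 30.75
eef_pos: [0.5577, 0.1102, 0.0384]
tool_rot: [0.096, 0.995, -0.0, -0.001]
ft_force: [-0.3, 0.0, -1.1]
grip_width: 0.0218
grasp_force: 59.6
```

Run:
```python
from h import *
b=camera("side");save(b,"g6.png",(205,140,305,230),5);a=camera("top");go((.557,.112,.0125),79.1)
```

```text
now [559.4 110.5  40.3] head 79.02 slide cm [0.27 0.1  2.77] spin -0.1 w 21.6 F [ 0.7  0.2 -1.6] t 30.9
```

View pics/g6.png

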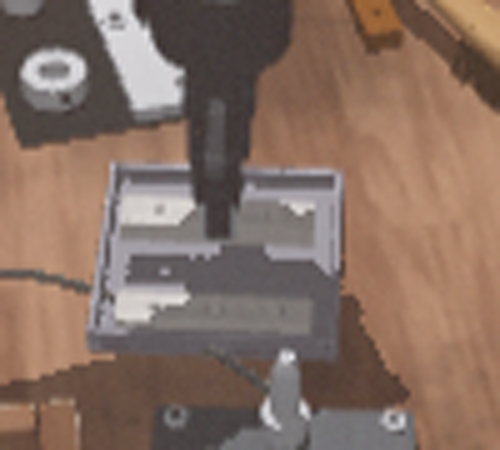

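The bar is level above the tray, parallel to the fixed bar. Lowering.

>>> arm_command(
  slide=[
    [0, 0, 1],
    [0, 0, 1.8],
    [0, 0, 2.3],
    [0, 0, 2.5],
    [0, 0, 2.6],
  ],
  spin=[0, 0, 0, 0, 0],
)

```text
clock: 31.48
eef_pos: [0.5585, 0.1105, 0.0132]
tool_rot: [0.096, 0.995, -0.0, -0.0]
ft_force: [-0.2, 0.8, -1.8]
grip_width: 0.0216
grasp_force: 59.6
```

>>> arm_command(
  slide=[
    [0, 0, 0],
    [0, 0, 0],
    [0, 0, 0],
    [0, 0, 0],
    [0, 0, 0],
  ],
  spin=[0, 0, 0, 0, 0],
)

```text
clock: 32.1
eef_pos: [0.5585, 0.1105, 0.0133]
tool_rot: [0.096, 0.995, 0.0, 0.0]
ft_force: [-0.1, -0.6, -1.4]
grip_width: 0.0221
grasp_force: 59.6
```

Lower a little more, release with a narrow opening, then lift.

>>> arm_command(
  slide=[
    [0, 0, 0.1],
    [0, 0, 0.2],
    [0, 0, 0.2],
    [0, 0, 0.2],
    [0, 0, 0.2],
  ],
  spin=[0, 0, 0, 0, 0],
)

```text
clock: 32.72
eef_pos: [0.5586, 0.1105, 0.0117]
tool_rot: [0.096, 0.995, 0.0, 0.0]
ft_force: [-2.9, -0.9, 4.6]
grip_width: 0.0217
grasp_force: 60.3
```

>>> arm_command(
  slide=[
    [0, 0, 0],
    [0, 0, 0],
    [0, 0, 0],
    [0, 0, -2],
    [0, 0, -6],
  ],
  spin=[0, 0, 0, 0, 0],
  jaw=3.6,
)

```text
clock: 33.35
eef_pos: [0.5567, 0.1101, 0.0699]
tool_rot: [0.096, 0.995, -0.001, -0.002]
ft_force: [-0.3, -0.4, 0.2]
grip_width: 0.0361
grasp_force: 0.0
```

>>> arm_command(
  slide=[
    [0, 0, -3],
    [0, 0, -7],
    [0, 0, -7],
    [0, 0, -7],
    [0, 0, -7],
  ],
  spin=[-9, -19.3, -19.3, -19.3, -19.3],
  jaw=5,
)

```text
clock: 33.98
eef_pos: [0.5575, 0.1102, 0.1398]
tool_rot: [-0.072, 0.997, -0.0, -0.001]
ft_force: [-0.9, 0.1, 0.1]
grip_width: 0.0501
grasp_force: 0.0
```

Run:
```python
from h import *
camera("top");camera("side");go((.5485,.3519,.020),98.4)
```

```text
now [557.7 110.3 139.9] head 98.31 slide cm [-2.61 24.04 11.98] spin -0.1 w 50.2 F [-0.5 -0.7  1.3] t 34.1
```

>>> arm_command(
  slide=[
    [-0.4, 4, 0],
    [-1, 9.5, 0],
    [-1.6, 15, 0],
    [-2.2, 20.5, 0],
    [-2.6, 24, 0],
  ],
  spin=[0, 0, 0, 0, 0],
)

```text
clock: 34.7
eef_pos: [0.5486, 0.3542, 0.1401]
tool_rot: [-0.074, 0.997, -0.0, -0.001]
ft_force: [-0.0, -0.6, 0.1]
grip_width: 0.0497
grasp_force: 0.0
```

>>> arm_command(
  slide=[
    [0, 0, 2],
    [0, 0, 6],
    [0, 0, 8],
    [0, 0, 8],
    [0, 0, 8],
  ],
  spin=[0, 0, 0, 0, 0],
)

```text
clock: 35.33
eef_pos: [0.55, 0.3519, 0.0619]
tool_rot: [-0.073, 0.997, 0.0, 0.0]
ft_force: [-0.0, 1.2, 0.1]
grip_width: 0.0506
grasp_force: 0.0
```

Run:
```python
from h import *
a=camera("top");camera("side");go((.5485,.3519,.0195),98.4)
```

```text
now [550.5 352.2  62.8] head 98.32 slide cm [ 0.21 -0.01  4.33] spin -0.1 w 49.9 F [ 0.5 -0.1  0.9] t 35.4
```

>>> arm_command(
  slide=[
    [0, 0, 1.5],
    [0, 0, 3],
    [0, 0, 4.1],
    [0, 0, 4.1],
    [0, 0, 4.1],
  ],
  spin=[0, 0, 0, 0, 0],
)

```text
clock: 36.05
eef_pos: [0.5496, 0.3518, 0.0203]
tool_rot: [-0.073, 0.997, 0.0, 0.0]
ft_force: [0.0, 0.0, 1.0]
grip_width: 0.0495
grasp_force: 0.0
```

Run:
```python
from h import *
camera("top");camera("side");camera("top");go((.5485,.3519,.0195),98.4)
```

```text
now [550. 352.  21.] head 98.32 slide cm [0.15 0.01 0.15] spin -0.1 w 49.8 F [-0.1  0.5  0.3] t 36.2
```

>>> arm_command(
  slide=[
    [0.1, 0, 0.1],
    [0.1, 0, 0.1],
    [0.1, 0, 0.1],
    [0.1, 0, 0.1],
    [0.1, 0, 0.1],
  ],
  spin=[0, 0, 0, 0, 0],
  jaw=0.8,
)

```text
clock: 36.83
eef_pos: [0.5485, 0.3519, 0.0197]
tool_rot: [-0.073, 0.997, 0.0, 0.0]
ft_force: [-2.1, 1.4, 4.1]
grip_width: 0.0144
grasp_force: 61.8
```

>>> arm_command(
  slide=[
    [0, 0, -1],
    [0, 0, -3],
    [0, 0, -7],
    [0, 0, -12],
    [0, 0, -13],
  ],
  spin=[0, 0, 0, 0, 0],
)

```text
clock: 37.45
eef_pos: [0.5507, 0.3525, 0.1534]
tool_rot: [-0.072, 0.997, 0.001, 0.003]
ft_force: [1.0, 0.3, -3.7]
grip_width: 0.0147
grasp_force: 61.0
```

>>> arm_command(
  slide=[
    [0, 0, 0],
    [0, 0, 0],
    [0, 0, 0],
    [0, 0, 0],
    [0, 0, 0],
  ],
  spin=[9, 18.4, 18.4, 18.4, 18.4],
)

```text
clock: 38.08
eef_pos: [0.5483, 0.3513, 0.1487]
tool_rot: [0.087, 0.996, -0.0, -0.0]
ft_force: [0.3, -0.0, -3.0]
grip_width: 0.0143
grasp_force: 60.9
```

Run:
```python
from fit import *
a=camera("top");b=camera("side");go((.560,-.1095,.15),80)
for p,n in((a,"top"),(b,"side")):
    W=cloud(p)
    for nm,c in(("thick",(.573,-.037)),("thin",(.547,-.184))):
        m=(np.hypot(W[...,0]-c[0],W[...,1]-c[1])<.025)&(W[...,2]>.058)&(W[...,2]<.08);print(n,nm,np.round(W[m].mean(0)*1000,1),m.sum())
```

```text
now [548.5 351.5 149.1] head 79.96 slide cm [ -9.17 -45.19  -0.08] spin -0.0 w 14.4 F [-0.7  0.4 -3.6] t 38.2
top thick [569.7 -36.4  64.6] 14
top thin [ 545.  -182.7   66.4] 5
side thick [572.1 -43.6  64. ] 22
side thin [ 547.1 -190.4   63.9] 16
```

>>> arm_command(
  slide=[
    [-0.8, -4, 0],
    [-1.9, -9.4, 0],
    [-3, -14.8, 0],
    [-4.1, -20.2, 0],
    [-5.2, -25.6, 0],
  ],
  spin=[0, 0, 0, 0, 0],
)

```text
clock: 38.8
eef_pos: [0.555, 0.0887, 0.1497]
tool_rot: [0.087, 0.996, 0.0, 0.001]
ft_force: [1.0, -0.0, -3.5]
grip_width: 0.0148
grasp_force: 60.9
```

>>> arm_command(
  slide=[
    [-1.1, -5.4, 0],
    [-2.2, -10.8, 0],
    [-3.2, -16, 0],
    [-4, -19.6, 0],
    [-4, -19.6, 0],
  ],
  spin=[0, 0, 0, 0, 0],
)

```text
clock: 39.42
eef_pos: [0.5602, -0.1126, 0.1496]
tool_rot: [0.09, 0.996, -0.0, 0.001]
ft_force: [0.1, 0.9, -4.2]
grip_width: 0.0145
grasp_force: 60.9
```

>>> arm_command(
  slide=[
    [0, 0, 1],
    [0, 0, 3],
    [0, 0, 4.5],
    [0, 0, 5],
    [0, 0, 5],
  ],
  spin=[0, 0, 0, 0, 0],
)

```text
clock: 40.05
eef_pos: [0.5599, -0.1091, 0.0989]
tool_rot: [0.087, 0.996, 0.0, -0.0]
ft_force: [0.6, -0.8, -3.7]
grip_width: 0.0147
grasp_force: 60.9
```

Run:
```python
from h import *
b=camera("side");a=camera("top");camera("side");go((.560,-.1093,.047),79.93);save(b,"g7.png",(215,160,315,290),4.5)
```

```text
now [ 560.7 -109.6  100.1] head 79.94 slide cm [0.08 0.02 5.31] spin 0.0 w 14.9 F [ 0.1  0.2 -3.8] t 40.2
```

View pics/g7.png

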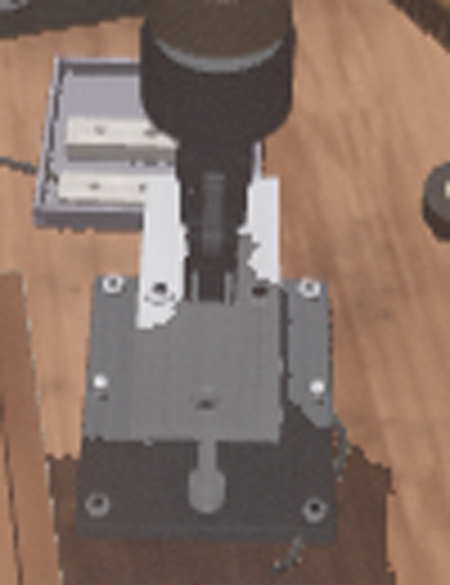

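The plate hangs level above the posts, with the thin post (206,480) in line below its hole (205,398). The bar also lies flat in the tray beside the other one. Lowering in steps.

>>> arm_command(
  slide=[
    [0, 0, 0.6],
    [0, 0, 1.2],
    [0, 0, 1.8],
    [0, 0, 2.3],
    [0, 0, 2.8],
  ],
  spin=[0, 0, 0, 0, 0],
)

```text
clock: 40.83
eef_pos: [0.56, -0.1096, 0.0708]
tool_rot: [0.088, 0.996, 0.0, -0.0]
ft_force: [0.4, 0.9, -3.8]
grip_width: 0.0143
grasp_force: 60.9
```

>>> arm_command(
  slide=[
    [0, 0, 0.3],
    [0, 0, 0.6],
    [0, 0, 0.9],
    [0, 0, 1.2],
    [0, 0, 1.2],
  ],
  spin=[0, 0, 0, 0, 0],
)

```text
clock: 41.45
eef_pos: [0.5599, -0.1096, 0.0591]
tool_rot: [0.088, 0.996, -0.0, -0.0]
ft_force: [0.3, 0.1, -4.0]
grip_width: 0.0144
grasp_force: 60.9
```

Entering freely; the seat is at TCP 0.047.

>>> arm_command(
  slide=[
    [0, 0, 0.3],
    [0, 0, 0.6],
    [0, 0, 0.9],
    [0, 0, 1.1],
    [0, 0, 1.1],
  ],
  spin=[0, 0, 0, 0, 0],
)

```text
clock: 42.08
eef_pos: [0.56, -0.1096, 0.0481]
tool_rot: [0.088, 0.996, -0.0, -0.0]
ft_force: [1.4, 0.3, -3.9]
grip_width: 0.0144
grasp_force: 60.9
```

>>> arm_command(
  slide=[
    [0, 0, 0.1],
    [0, 0, 0.2],
    [0, 0, 0.2],
    [0, 0, 0.2],
    [0, 0, 0.2],
  ],
  spin=[0, 0, 0, 0, 0],
)

```text
clock: 42.7
eef_pos: [0.5602, -0.1097, 0.0466]
tool_rot: [0.088, 0.996, -0.0, 0.0]
ft_force: [-0.9, -0.8, -0.4]
grip_width: 0.0145
grasp_force: 61.3
```

>>> arm_command(
  slide=[
    [0, 0, 0],
    [0, 0, 0],
    [0, 0, 0],
    [0, 0, -3],
    [0, 0, -8],
  ],
  spin=[0, 0, 0, 0, 0],
  jaw=4,
)

```text
clock: 43.32
eef_pos: [0.5583, -0.1092, 0.1251]
tool_rot: [0.088, 0.996, 0.0, -0.003]
ft_force: [0.7, -0.3, 0.2]
grip_width: 0.0401
grasp_force: 0.0
```

>>> arm_command(
  slide=[
    [1, 2.5, -2],
    [3, 7.6, -2],
    [5, 12.7, -2],
    [7, 17.8, -2],
    [9, 22.9, -2],
  ],
  spin=[0, 0, 0, 0, 0],
  jaw=6.5,
)

```text
clock: 43.95
eef_pos: [0.5111, 0.1333, 0.1466]
tool_rot: [0.088, 0.996, 0.0, 0.0]
ft_force: [0.8, 0.9, -0.6]
grip_width: 0.0652
grasp_force: 0.0
```

>>> arm_command(
  slide=[
    [2, 5.1, 0],
    [4, 10.2, 2],
    [6, 15, 5],
    [6, 15, 8],
    [6, 15, 8],
  ],
  spin=[0, 0, 0, 0, 0],
)

```text
clock: 44.58
eef_pos: [0.4762, 0.2893, 0.0638]
tool_rot: [0.087, 0.996, -0.002, -0.002]
ft_force: [-0.2, -0.5, -0.5]
grip_width: 0.0648
grasp_force: 0.0
```

Run:
```python
from h import *
b=camera("side");a=camera("top");camera("side");go((.4777,.2895,.0085),80);save(b,"g8.png",(190,110,310,285),3.4)
W=cloud(b)
for nm,m in(("plate",(np.abs(W[...,0]-.56)<.03)&(W[...,1]<-.14)&(W[...,1]>-.165)),("plate+",(np.abs(W[...,0]-.565)<.03)&(W[...,1]<-.055)&(W[...,1]>-.09))): print(nm,np.median(W[m][:,2]))
```

```text
now [479.7 289.7  67.6] head 79.86 slide cm [ 0.2  -0.06  5.91] spin -0.1 w 65.1 F [ 0.5 -0.3 -0.5] t 44.7
plate 0.03876699255399631
plate+ 0.03871372029962729
```

View pics/g8.png

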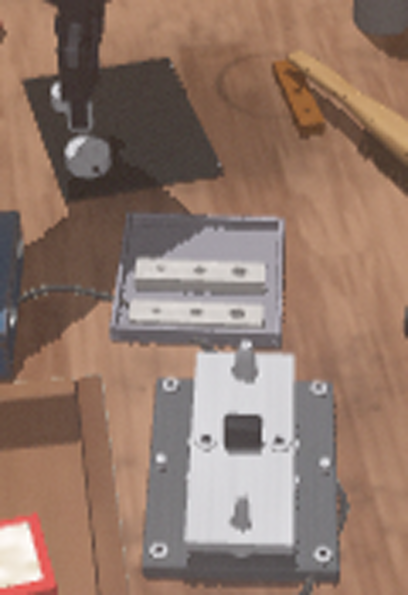

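The plate is level and seated on both posts, and the bars lie parallel in the tray. Grasping the large collar.

>>> arm_command(
  slide=[
    [0, 0, 2],
    [0, 0, 4],
    [0, 0, 5.3],
    [0, 0, 5.5],
    [0, 0, 5.5],
  ],
  spin=[0, 0, 0, 0, 0],
)

```text
clock: 45.35
eef_pos: [0.4793, 0.2899, 0.0121]
tool_rot: [0.088, 0.996, 0.0, 0.001]
ft_force: [-0.4, 0.3, -0.4]
grip_width: 0.0646
grasp_force: 0.0
```

>>> arm_command(
  slide=[
    [0, 0, 0],
    [0, 0, 0],
    [0, 0, 0],
    [0, 0, 0],
    [0, 0, 0],
  ],
  spin=[0, 0, 0, 0, 0],
)

```text
clock: 45.98
eef_pos: [0.4786, 0.2898, 0.0113]
tool_rot: [0.088, 0.996, -0.0, -0.0]
ft_force: [-0.0, 0.4, -0.2]
grip_width: 0.0649
grasp_force: 0.0
```

>>> arm_command(
  slide=[
    [0.1, 0, 0.1],
    [0.1, 0, 0.1],
    [0.1, 0, 0.1],
    [0.1, 0, 0.1],
    [0.1, 0, 0.1],
  ],
  spin=[0, 0, 0, 0, 0],
  jaw=3.5,
)

```text
clock: 46.6
eef_pos: [0.4775, 0.2899, 0.0107]
tool_rot: [0.088, 0.996, -0.0, -0.0]
ft_force: [-2.2, -1.6, 5.0]
grip_width: 0.0392
grasp_force: 59.9
```

>>> arm_command(
  slide=[
    [0, 0, -1],
    [0, 0, -4],
    [0, 0, -8],
    [0, 0, -12],
    [0, 0, -13.5],
  ],
  spin=[0, 0, 0, 0, 0],
)

```text
clock: 47.22
eef_pos: [0.4791, 0.2909, 0.1481]
tool_rot: [0.088, 0.996, 0.001, 0.002]
ft_force: [0.8, -0.3, -1.2]
grip_width: 0.039
grasp_force: 60.7
```

>>> arm_command(
  slide=[
    [-2, -4, 0],
    [-4.4, -9, 0],
    [-6.9, -14, 0],
    [-9.4, -19, 0],
    [-11.9, -24, 0],
  ],
  spin=[0, 0, 0, 0, 0],
)

```text
clock: 47.85
eef_pos: [0.5525, 0.0312, 0.144]
tool_rot: [0.088, 0.996, -0.0, -0.001]
ft_force: [1.0, 0.2, -1.0]
grip_width: 0.0394
grasp_force: 60.7
```

>>> arm_command(
  slide=[
    [-2, -4, 0],
    [-3.2, -6.6, 0],
    [-3.2, -6.6, 1],
    [-3.2, -6.6, 3],
    [-3.2, -6.6, 4],
  ],
  spin=[0, 0, 0, 0, 0],
)

```text
clock: 48.48
eef_pos: [0.571, -0.0367, 0.1029]
tool_rot: [0.087, 0.996, 0.0, -0.002]
ft_force: [0.5, 1.6, -0.8]
grip_width: 0.0387
grasp_force: 60.7
```

Run:
```python
from h import *
b=camera("side");a=camera("top");camera("side");camera("side");go((.573,-.0376,.0465),80)
```

```text
now [572.6 -37.  105.1] head 79.98 slide cm [-0.05 -0.05  5.86] spin -0.0 w 39.0 F [ 0.5 -0.4 -1.2] t 48.7
```

>>> arm_command(
  slide=[
    [0, 0, 0.8],
    [0, 0, 1.6],
    [0, 0, 2.4],
    [0, 0, 3],
    [0, 0, 3],
  ],
  spin=[0, 0, 0, 0, 0],
)

```text
clock: 49.3
eef_pos: [0.5722, -0.0377, 0.0745]
tool_rot: [0.088, 0.996, -0.0, -0.001]
ft_force: [-0.3, -0.3, -2.4]
grip_width: 0.0389
grasp_force: 60.7
```

>>> arm_command(
  slide=[
    [0, 0, 0.4],
    [0, 0, 0.8],
    [0, 0, 1.2],
    [0, 0, 1.6],
    [0, 0, 1.6],
  ],
  spin=[0, 0, 0, 0, 0],
)

```text
clock: 49.92
eef_pos: [0.5724, -0.0377, 0.0588]
tool_rot: [0.088, 0.996, -0.0, -0.0]
ft_force: [0.2, -1.1, -0.6]
grip_width: 0.0392
grasp_force: 60.8
```

>>> arm_command(
  slide=[
    [0, 0, 0.3],
    [0, 0, 0.6],
    [0, 0, 0.9],
    [0, 0, 1.0],
    [0, 0, 1.0],
  ],
  spin=[0, 0, 0, 0, 0],
)

```text
clock: 50.55
eef_pos: [0.5727, -0.0377, 0.0492]
tool_rot: [0.088, 0.996, 0.0, -0.0]
ft_force: [-0.1, -0.6, -1.5]
grip_width: 0.039
grasp_force: 60.8
```

>>> arm_command(
  slide=[
    [0, 0, 0.1],
    [0, 0, 0.2],
    [0, 0, 0.2],
    [0, 0, 0.2],
    [0, 0, 0.2],
  ],
  spin=[0, 0, 0, 0, 0],
)

```text
clock: 51.18
eef_pos: [0.573, -0.0377, 0.0477]
tool_rot: [0.088, 0.996, 0.0, 0.0]
ft_force: [-1.3, -0.2, 3.3]
grip_width: 0.0389
grasp_force: 61.3
```

The large collar is seated (contact at TCP 47.7 mm). Releasing and going for the small one.

>>> arm_command(
  slide=[
    [0, 0, 0],
    [0, 0, 0],
    [0, 0, 0],
    [0, 0, -3],
    [0, 0, -8],
  ],
  spin=[0, 0, 0, 0, 0],
  jaw=6.0,
)

```text
clock: 51.8
eef_pos: [0.5709, -0.0376, 0.1259]
tool_rot: [0.088, 0.996, -0.0, -0.003]
ft_force: [0.9, 0.5, 0.4]
grip_width: 0.0598
grasp_force: 0.0
```

>>> arm_command(
  slide=[
    [1.2, 2.5, -2],
    [3.5, 7.6, -2],
    [5.8, 12.7, -2],
    [8.1, 17.8, -2],
    [10.4, 22.9, -2],
  ],
  spin=[0, 0, 0, 0, 0],
  jaw=5.0,
)

```text
clock: 52.42
eef_pos: [0.51, 0.2076, 0.1474]
tool_rot: [0.088, 0.996, 0.0, 0.0]
ft_force: [0.2, 0.2, 0.8]
grip_width: 0.0498
grasp_force: 0.0
```

>>> arm_command(
  slide=[
    [2.2, 5.1, 0],
    [4.5, 10.2, 0],
    [6.5, 14.5, 3],
    [7.7, 17.1, 6],
    [7.7, 17.1, 8],
  ],
  spin=[0, 0, 0, 0, 0],
)

```text
clock: 53.05
eef_pos: [0.4629, 0.3898, 0.0654]
tool_rot: [0.086, 0.996, -0.0, -0.001]
ft_force: [-0.9, -0.8, -0.7]
grip_width: 0.0499
grasp_force: 0.0
```

>>> arm_command(
  slide=[
    [0, 0, 2],
    [0, 0, 3.5],
    [0, 0, 4.5],
    [0, 0, 4.8],
    [0, 0, 4.8],
  ],
  spin=[0, 0, 0, 0, 0],
)

```text
clock: 53.68
eef_pos: [0.4649, 0.3878, 0.0197]
tool_rot: [0.088, 0.996, 0.0, 0.0]
ft_force: [0.3, -0.1, 0.7]
grip_width: 0.05
grasp_force: 0.0
```

Run:
```python
from h import *
b=camera("side");a=camera("top");camera("side");camera("side");go((.4645,.3872,.0150),80);save(b,"g9.png",(190,110,310,285),3.4)
```

```text
now [465.1 388.1  20.1] head 79.92 slide cm [ 0.04 -0.1   0.51] spin -0.1 w 49.9 F [ 0.3 -0.6  0. ] t 53.9
```

View pics/g9.png

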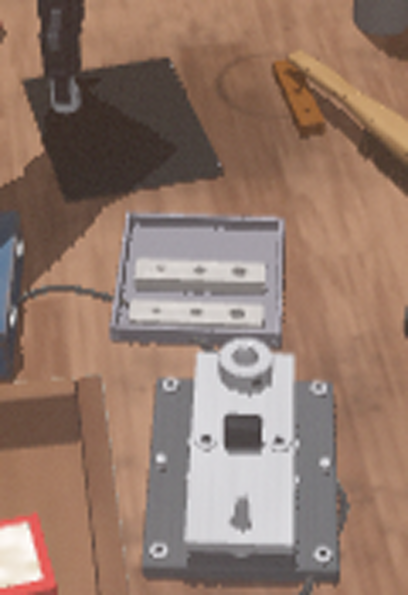

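The large collar sits on the thick post. Gripping the small collar.

>>> arm_command(
  slide=[
    [0, -0.1, 0.3],
    [0, -0.1, 0.6],
    [0, -0.1, 0.6],
    [0, -0.1, 0.6],
    [0, -0.1, 0.6],
  ],
  spin=[0, 0, 0, 0, 0],
)

```text
clock: 54.5
eef_pos: [0.4644, 0.3869, 0.0133]
tool_rot: [0.088, 0.996, 0.0, 0.0]
ft_force: [0.9, 0.1, 0.8]
grip_width: 0.0497
grasp_force: 0.0
```

>>> arm_command(
  slide=[
    [0, 0, 0],
    [0, 0, 0],
    [0, 0, 0],
    [0, 0, 0],
    [0, 0, 0],
  ],
  spin=[0, 0, 0, 0, 0],
  jaw=2.0,
)

```text
clock: 55.12
eef_pos: [0.4646, 0.387, 0.0139]
tool_rot: [0.088, 0.996, 0.0, 0.0]
ft_force: [-0.6, -1.0, 5.7]
grip_width: 0.0244
grasp_force: 58.9
```

>>> arm_command(
  slide=[
    [0, 0, -1],
    [0, 0, -4],
    [0, 0, -8],
    [0, 0, -12],
    [0, 0, -13.5],
  ],
  spin=[0, 0, 0, 0, 0],
)

```text
clock: 55.75
eef_pos: [0.4656, 0.3877, 0.1512]
tool_rot: [0.088, 0.996, 0.002, 0.002]
ft_force: [1.2, 0.7, -0.6]
grip_width: 0.0243
grasp_force: 59.0
```

Run:
```python
from h import *
b=camera("side");camera("side");camera("side");camera("side");go((.5472,-.1854,.15),80)
```

```text
now [463.7 386.3 146.8] head 79.92 slide cm [-18.22 -54.82  -0.25] spin -0.1 w 24.3 F [ 0.2  0.9 -0.3] t 56.0
```

>>> arm_command(
  slide=[
    [-1.2, -3.6, 0],
    [-3, -9, 0],
    [-4.8, -14.4, 0],
    [-6.6, -19.8, 0],
    [-8.4, -25.2, 0],
  ],
  spin=[0, 0, 0, 0, 0],
)

```text
clock: 56.58
eef_pos: [0.5016, 0.1219, 0.146]
tool_rot: [0.088, 0.996, -0.001, -0.002]
ft_force: [1.2, 0.2, -0.0]
grip_width: 0.0244
grasp_force: 59.1
```

>>> arm_command(
  slide=[
    [-1.8, -5.4, 0],
    [-3.6, -10.8, 0],
    [-5.4, -16.2, 0],
    [-7.2, -21.6, 0],
    [-9, -27, 0],
  ],
  spin=[0, 0, 0, 0, 0],
)

```text
clock: 57.2
eef_pos: [0.5431, -0.159, 0.1458]
tool_rot: [0.088, 0.996, 0.001, -0.002]
ft_force: [0.7, -0.2, -1.1]
grip_width: 0.0241
grasp_force: 59.1
```

>>> arm_command(
  slide=[
    [-0.8, -2.7, 0],
    [-0.8, -2.7, 1],
    [-0.8, -2.7, 3],
    [-0.8, -2.7, 4],
    [-0.8, -2.7, 4],
  ],
  spin=[0, 0, 0, 0, 0],
)

```text
clock: 57.82
eef_pos: [0.5462, -0.1842, 0.1064]
tool_rot: [0.087, 0.996, 0.001, -0.002]
ft_force: [0.1, -0.3, -0.7]
grip_width: 0.0242
grasp_force: 59.1
```

Run:
```python
from h import *
b=camera("side");camera("side");camera("side");camera("side");go((.5472,-.1854,.0509),80)
```

```text
now [ 548.1 -185.3  109. ] head 79.96 slide cm [ 0.1  -0.02  5.81] spin -0.0 w 24.3 F [-0.6  0.5 -0.1] t 58.0
```

>>> arm_command(
  slide=[
    [0, 0, 0.8],
    [0, 0, 1.6],
    [0, 0, 2.4],
    [0, 0, 3],
    [0, 0, 3],
  ],
  spin=[0, 0, 0, 0, 0],
)

```text
clock: 58.65
eef_pos: [0.5469, -0.1854, 0.0774]
tool_rot: [0.088, 0.996, 0.0, -0.001]
ft_force: [0.3, -0.7, -0.8]
grip_width: 0.0245
grasp_force: 59.1
```

>>> arm_command(
  slide=[
    [0, 0, 0.4],
    [0, 0, 0.8],
    [0, 0, 1.2],
    [0, 0, 1.6],
    [0, 0, 1.6],
  ],
  spin=[0, 0, 0, 0, 0],
)

```text
clock: 59.28
eef_pos: [0.5472, -0.1854, 0.0618]
tool_rot: [0.088, 0.996, 0.0, -0.0]
ft_force: [0.1, 1.0, -0.6]
grip_width: 0.0244
grasp_force: 59.1
```

>>> arm_command(
  slide=[
    [0, 0, 0.3],
    [0, 0, 0.6],
    [0, 0, 0.9],
    [0, 0, 1.0],
    [0, 0, 1.0],
  ],
  spin=[0, 0, 0, 0, 0],
)

```text
clock: 59.9
eef_pos: [0.5475, -0.1856, 0.0522]
tool_rot: [0.088, 0.996, 0.0, -0.0]
ft_force: [0.0, -0.6, -1.2]
grip_width: 0.0242
grasp_force: 59.1
```

>>> arm_command(
  slide=[
    [0, 0, 0.1],
    [0, 0, 0.2],
    [0, 0, 0.2],
    [0, 0, 0.2],
    [0, 0, 0.2],
  ],
  spin=[0, 0, 0, 0, 0],
)

```text
clock: 60.52
eef_pos: [0.5477, -0.1857, 0.0508]
tool_rot: [0.088, 0.996, -0.0, 0.0]
ft_force: [-2.7, 0.3, 4.6]
grip_width: 0.0244
grasp_force: 59.8
```

Seated. Release, lift and back away, then check.

>>> arm_command(
  slide=[
    [0, 0, 0],
    [0, 0, 0],
    [0, 0, 0],
    [0, 0, -3],
    [0, 0, -8],
  ],
  spin=[0, 0, 0, 0, 0],
  jaw=5.0,
)

```text
clock: 61.15
eef_pos: [0.5458, -0.185, 0.1287]
tool_rot: [0.088, 0.996, 0.001, -0.003]
ft_force: [0.7, 0.2, -0.9]
grip_width: 0.0497
grasp_force: 0.0
```

>>> arm_command(
  slide=[
    [4, 1, -3],
    [9, 2, -6],
    [14, 3, -9],
    [18, 4, -11],
    [18, 4, -11],
  ],
  spin=[0, 0, 0, 0, 0],
)

```text
clock: 61.78
eef_pos: [0.3762, -0.1142, 0.2423]
tool_rot: [0.088, 0.996, -0.0, 0.002]
ft_force: [1.1, -0.4, -0.1]
grip_width: 0.05
grasp_force: 0.0
```

Run:
```python
from h import *
b=camera("side");a=camera("top");save(b,"g10.png",(205,160,305,285),4.5)
W=cloud(b)
for nm,c,r in(("large",(.573,-.040),.02),("small",(.547,-.188),.013),("bar",(.557,.108),.01)):
    m=np.hypot(W[...,0]-c[0],W[...,1]-c[1])<r;print(nm,np.round(np.percentile(W[m][:,2],[10,50,90])*1000,1))
```

```text
large [47.4 56.7 61.3]
small [14.8 56.2 61.6]
bar [11.7 16.7 19.5]
```

View pics/g10.png

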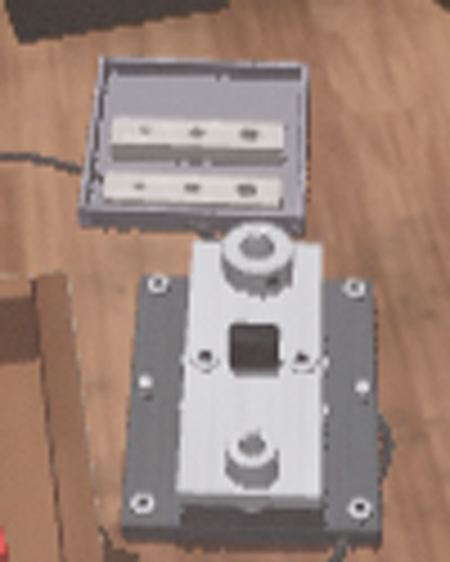

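The jig is closed: large collar at (257,257) on the thick post, small collar at (252,457) on the thin post, both at the right height. The bars lie parallel in the tray, so I'm handing in.

```bash
python3 -c "
from workcell import *
print(job_done())"
```

```text
the job is handed in; nothing more can be done
None
```

The job is done and handed in at about 62 s of the 136 s allowed: the finished bar lies flat in the tray beside the other bar, and the empty jig is closed with the plate down and each collar on its own post; the hand-in gave no verdict.

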